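# Take the filter plate from its covered box and present it at the light panel

## Task

Lift the hinged cover of the grey filter box by its bar until it stands open by itself, then draw out the filter plate (the one with the glass window and the broad grip tab) and hold it upright in front of the white field of the light panel: centred on the field, facing it squarely, a few centimetres from it and not touching it. Finish while still holding the plate there in the gripper, with the cover left open; the blank plate stays seated in the box and the small things on the table are left alone.

Things in the scene. Friction and masses are not known exactly. Their poses are not given: they have to be found in the camera images.
- filter_box: fixed grey block 84 x 130 x 48 mm (x, y, z); origin under its centre, front (-x) roughly to the robot. Two pockets in its top, 62 x 8 mm (x, y), floor 8 mm above the table, 30 mm either side of the middle along y, hold the filter plate and the blank plate in either order. Closed, a grey hood (the cover), 90 x 136 x 43 mm, sits on it and hides them, its top 91 mm above the table
- cover (a joint): hinge of the cover (0.18 kg) along the box's rear top edge: 0 closed, grows as the front is lifted, stop at 2.1 rad (leaning back). Turns freely; released below about 1.1 rad it falls shut, above about 1.3 rad it falls open to the stop
- cover_bar (a point): middle of the round steel pull bar on the cover's front: 10 mm thick, along the box's y, 60 mm clear between its end posts, centre line 36 mm in front of the hood's front wall, 62 mm above the table when closed. It can turn in the grip as the cover swings, on a circle of 126 mm radius about the hinge line
- cover_hinge (a point): point on the hinge line midway along it, 44 mm behind the box's centre and 48 mm above the table; the line runs along the box's y
- filter_plate: loose aluminium plate 60 x 6 x 50 mm (x, y, z), 0.05 to 0.1 kg, with a square glass window 34 x 34 mm, upright in a pocket; on its top edge a grip tab 36 mm wide (x), 8 mm thick (y), 24 mm high. Origin at the middle of its lower edge, z up to the tab, y normal to its faces. In the box the tab's top is 82 mm above the table
- filter_window (a point): centre of the filter plate's glass window, 25 mm above its lower edge
- filter_tab (a point): centre of the gripping zone of the filter plate's tab, 64 mm above the plate's lower edge (10 mm below the tab's top)
- blank_plate: loose plate of the same size and metal without a window, its tab only 14 mm wide; origin and axes as for the filter plate; stays in its pocket
- light_panel: upright light panel 110 mm wide (y), 14 mm thick (x), top 125 mm above the table, on a foot, fixed to the table; origin under its front face, z up, its white face looks to its own -x, roughly to the robot
- panel_field (a point): centre of the square white field (84 x 84 mm) on the panel's front face, 75 mm above the table; axes as the panel (-x points out of the face)
- objective_can: bystander: black round can, 38 mm diameter, 61 mm high, standing on the table; origin at the centre of its underside
- spare_knob: bystander: small black knob, 22 mm diameter and height; origin at the centre of its underside
- round_filter: bystander: small round syringe filter, 27 mm diameter, 20 mm high; origin at the centre of its underside
- joystick_right: obstacle, fixed: a micromanipulator joystick arm between the filter box and the light panel, up to 0.20 m high, within about 0.11 m of its origin on the table (mostly ahead and to the left of it); carry things over it

How it is judged:
On the way, in this order (a step that is already met when the one before it is completed fails the run):
1. the cover is lifted open (value of joint cover above 1.4 rad), for 0.2 s.
2. the filter plate is drawn up clear of the box in the gripper (z of filter_plate in the frame of filter_box above 0.055 m and contact force between filter_plate and the fingers above 0.5 N), for 0.2 s.
At the end, for the whole second after the job is handed in: The fingers hold the filter plate still, upright and parallel to the panel within 0.25 rad, window centre 15 to 90 mm before the panel face and within 22 mm of the field centre across and in height, not touching the panel; cover open over 1.4 rad; blank plate seated (x of filter_window in the frame of panel_field between -0.09 and -0.015 m and y of filter_window in the frame of panel_field between -0.022 and 0.022 m and z of filter_window in the frame of panel_field between -0.022 and 0.022 m and angle between the y axis of filter_plate and the x axis of light_panel, either way round below 0.25 rad and angle between filter_plate's own z axis and vertical below 0.25 rad and linear speed of filter_plate below 0.03 m/s and contact force between filter_plate and the fingers above 0.5 N and contact force between filter_plate and light_panel below 0.2 N and value of joint cover above 1.4 rad and z of blank_plate in the frame of filter_box below 0.015 m and horizontal distance between blank_plate and filter_box below 0.04 m); the arm keeps its last pose, push and grip.
It fails at once if the filter plate struck the light panel (contact force between filter_plate and light_panel above 1 N).
It fails at once if the blank plate was drawn out of its pocket (z of blank_plate in the frame of filter_box above 0.025 m).
It fails at once if a small thing on the table was disturbed (distance of any of objective_can, spare_knob, round_filter from where it was at the start of the episode above 0.02 m).
It also fails if it takes over 58 s, if anything falls off the work surface, if the arm or the gripper's body presses on something with over 40 N, if the wrist force passes 120 N, or if a joint passes its speed limit or range.

## Robot

A 6-joint arm with a two-finger parallel gripper is mounted at the origin on a cart in front of the work surface, level with it; the furniture and walls round the work are solid. World frame = base frame: x ahead of the robot, y to its left, z up, the work surface at z = 0. Lengths are in m, angles in rad, forces in N, time in s.
With the tool pointing down it reaches from about 0.325 to 0.85 m from the base axis. Payload 15.5 kg.
Tool frame: the origin (TCP) lies on the centre line of the jaws, within the pads' length; the fingertips stand 11 mm ahead of it and the grasp point (between the pads) lies 8 mm behind it (r.tcp_to_tips is the distance from the TCP to the fingertips, in m); z points along the fingers, y is the direction in which the jaws open and shut (so a half turn about z gives the same grasp; the last joint's range is limited). The gripper opens to 91 mm and grips with 3 to 60 N. Pads are 32 mm wide; open, the fingers measure 118 mm over their backs; the gripper's body (76 mm by 178 mm) begins 60 mm behind the grasp point.
Start: joints at [1.107, 0.494, 1.345, -0, 1.302, -0.096], TCP at [0.225, 0.583, 0.225] pointing down, gripper open.
Joint ranges: [-2.91, 2.91], [-0.82, 2.16], [0.22, 2.67], [-1.22, 4.37], [0.12, 2.79], [-3.08, 3.08]. Speed limits (rad/s): [1.89, 1.89, 2.57, 3.01, 3.01, 3.01].

## Interface

Orientations are given as a unit quaternion [w, x, y, z].
In Python, from rig import r, optics gives the robot as it stands. The module is installed in compiled form; this text tells all that it offers.
- The arm moves only by the tool move_arm, never from a script. Its argument "steps" is a list of rows, each an object with "translation": the shift along the tool's x, y, z in m, a list of three; "delta_rot": the turn, a rotation vector about the tool's x, y, z in degrees, a list of three; "gripper": the closure, from 0 (fully open) to 1 (shut). A call has exactly 10 rows; each row is the pose to reach, as a shift and turn from the pose measured when the call began, along the tool's axes at that moment; what a row does not reach only later rows make up. A row lasts 1/8 s, in which the tool goes at most 62.5 mm and 10.7 degrees, less where a joint would pass 70% of its speed; a pose out of reach is approached as far as the arm can. A call with a gripper value outside its range is refused whole. The fingers move at their own pace and stop on an object; "force" is the grip in N (left out, the last holds). Time passes only in rows, so rows that repeat a pose let the fingers close, or fill a call up. It gives the time, the measured TCP pose, the force and the opening at its end, in the units of the state.
- r.sense(): the state, without advancing time (a new reading comes with each control period).
- optics.get_image(name): name is "scene" or "top" or "wrist"; returns the picture (480x640x3 uint8, red, green, blue); there is no depth.
- optics.calibration(name): a dict with "fx", "fy", "cx", "cy" (pixels), "R" (3x3) and "t" (3): a world point X has camera coordinates R X + t. Camera axes: x right, y down, z forward; pixel columns grow to the right and rows downward; lengths in m; the calibration is good to about 2 mm. A picture is of the moment at which its call begins: read the wrist's pose just before it. calibration takes no time and is no camera call; for the wrist camera it gives the pose at the moment of the call.
- r.finish_job(): hands the job in, once; it reports no verdict.
The state is a dict: "t": time; "joints": joint angles; "qvel": joint speeds; "effort": joint torques, N m; "position": TCP position; "tcp_rot": TCP orientation; "contact_force": force on the tool from outside, world axes, zero at the start; "ft_torque": the same for the moment, N m; "finger_gap": finger opening in m.
Only numpy, scipy, OpenCV 4.12 (cv2) and the standard library are available. Lean on these libraries where they do the work, as an engineer would, in place of code of your own. Each camera call takes 0.05 s, during which the arm holds its last target.

## Working session

There is one attempt and no reset: what is moved stays moved. The work goes in short steps, Python scripts to look and compute and a tool call to move; the robot and the scene stay as the last step left them, time stands still between calls to the robot, and variables do not carry over. Pictures are saved under pics/ and viewed, and the job is handed in when it is done.

Besides the shell and the picture viewer there is one more tool, called after ">>>" as a command line: name --argument value ..., lists and objects as JSON in quotes. move_arm: Moves the arm, as the interface text tells. Its arguments: {"type":"object","properties":{"steps":{"type":"array","items":{"type":"object","properties":{"translation":{"type":"array","items":{"type":"number"}},"delta_rot":{"type":"array","items":{"type":"number"}},"gripper":{"type":"number"}}}},"force":{"type":"number"}},"required":["steps"]}

```bash
mkdir -p pics; python3 - <<'E'
from rig import r, optics
import cv2
print(r.sense()); print(r.tcp_to_tips)
for n in ("scene","top","wrist"):
    im=optics.get_image(n); cv2.imwrite(f"pics/{n}0.png",im[:,:,::-1]); print(n,optics.calibration(n))
E
```

```text
{'t': 0.0, 'joints': array([ 1.10651469e+00,  4.94182657e-01,  1.34616960e+00, -2.45760343e-05,
        1.30250506e+00, -9.55118554e-02]), 'qvel': array([-1.55594530e-05,  1.29614404e-03,  5.59060714e-04, -1.58051422e-04,
       -4.33801160e-04,  1.00251844e-03]), 'effort': array([-2.13561029e-04, -8.78803539e+01, -3.81863916e+01,  7.05308933e-02,
        5.31695760e-02, -2.16304977e-05]), 'position': array([0.22512804, 0.58262613, 0.22432556]), 'tcp_rot': array([-1.63301479e-04,  1.83338637e-01,  9.83049614e-01, -6.11000435e-04]), 'contact_force': array([ 0.07885682,  0.18578246, -0.08777473]), 'ft_torque': array([-0.01505539,  0.01493056, -0.0275351 ]), 'finger_gap': 0.09146971326646804}
0.011
scene {'fx': 508.33486405807724, 'fy': 508.33486405807724, 'cx': 316.9536759337215, 'cy': 237.1609770793973, 'R': array([[ 0.59328252, -0.80483916, -0.01580435],
       [-0.58758878, -0.41955119, -0.69189322],
       [ 0.55023202,  0.41977461, -0.72182685]]), 't': array([-0.30797846,  0.38249154,  0.62385849])}
top {'fx': 447.0426133626085, 'fy': 447.0426133626085, 'cx': 319.06986491882515, 'cy': 242.5239636576598, 'R': array([[-3.93975269e-03, -9.99991669e-01, -1.06804445e-03],
       [-9.81626585e-01,  4.07114928e-03, -1.90768640e-01],
       [ 1.90771399e-01,  2.96839565e-04, -9.81634446e-01]]), 't': array([0.01064811, 0.53977773, 0.83363157])}
wrist {'fx': 372.48712809653756, 'fy': 372.48712809653756, 'cx': 321.3572584677787, 'cy': 240.8731160492514, 'R': array([[ 0.36094586,  0.93258509, -0.00176893],
       [ 0.89877808, -0.34735391,  0.26747566],
       [ 0.24882936, -0.09813411, -0.96356299]]), 't': array([-0.62315066, -0.02946126,  0.39164822])}
```

View pics/scene0.png

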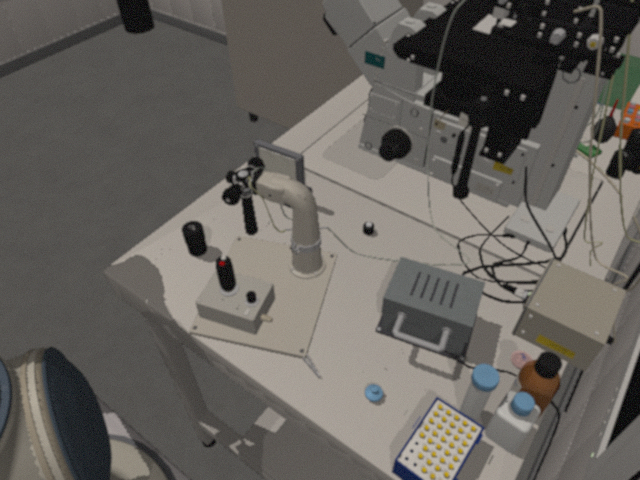

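View pics/top0.png

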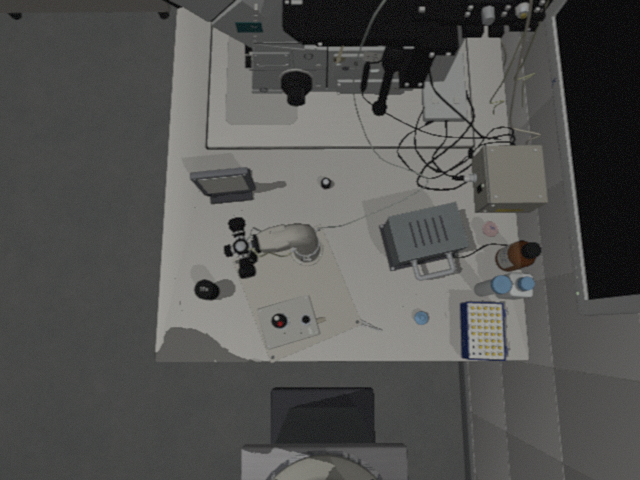

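View pics/wrist0.png

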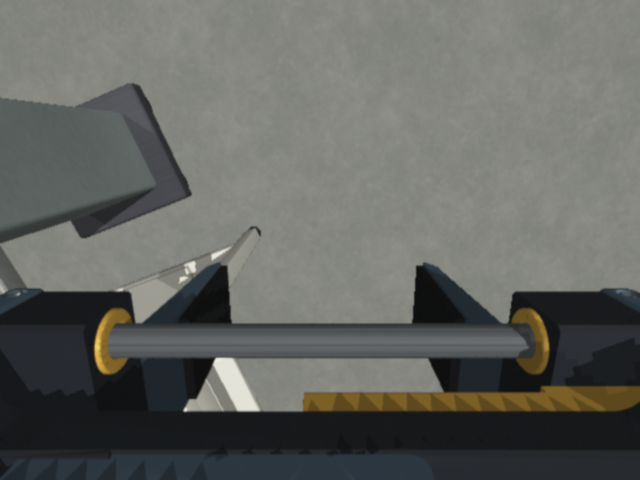

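The overview shows the box near top-image pixel (428,240), its bar at about (437,268), the panel at about (224,183) and the joystick between them. I'll zoom in for measurement.

```bash
cat > h.py <<'E'
import numpy as np, cv2
from rig import r, optics
def proj(n,X):
    c=optics.calibration(n); p=np.atleast_2d(X)@c["R"].T+c["t"]
    return np.c_[c["fx"]*p[:,0]/p[:,2]+c["cx"], c["fy"]*p[:,1]/p[:,2]+c["cy"]]
def back(n,uv,z):
    c=optics.calibration(n); d=np.array([(uv[0]-c["cx"])/c["fx"],(uv[1]-c["cy"])/c["fy"],1])
    d=c["R"].T@d; o=-c["R"].T@c["t"]; return o+d*(z-o[2])/d[2]
def crop(src,x0,y0,x1,y1,s,out):
    im=cv2.imread(src)[y0:y1,x0:x1]; cv2.imwrite(out,cv2.resize(im,None,fx=s,fy=s,interpolation=cv2.INTER_CUBIC))
E
python3 - <<'E'
from h import *
crop("pics/top0.png",365,190,485,290,6.6,"pics/tbox.png")
crop("pics/top0.png",175,150,275,225,8,"pics/tpan.png")
crop("pics/scene0.png",365,250,495,360,5.4,"pics/sbox.png")
crop("pics/scene0.png",215,120,335,210,6.6,"pics/span.png")
E
```

```text
(no output)
```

View pics/tbox.png

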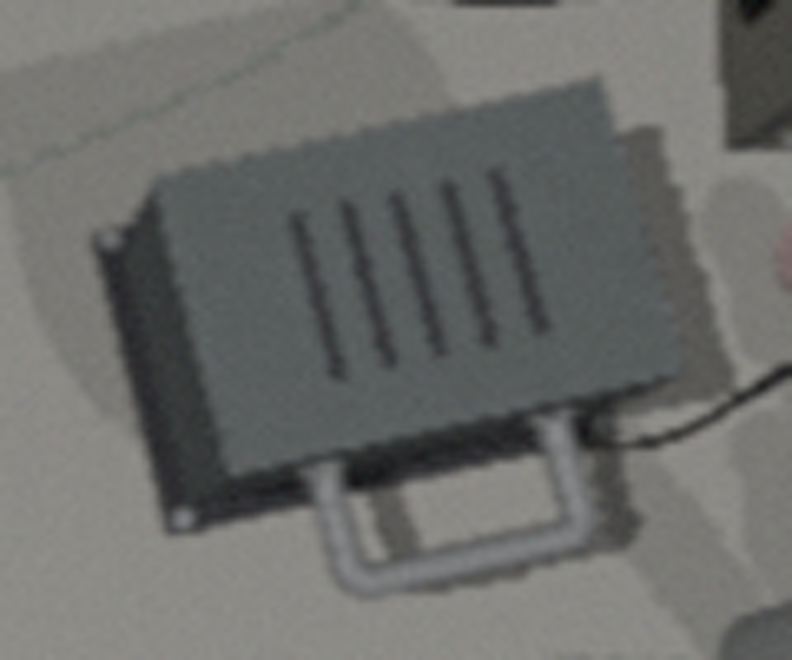

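View pics/tpan.png

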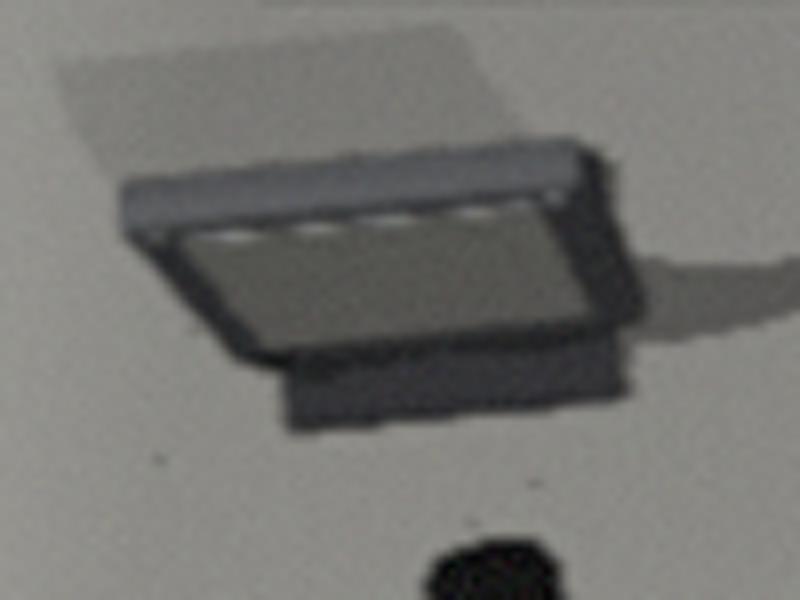

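View pics/sbox.png

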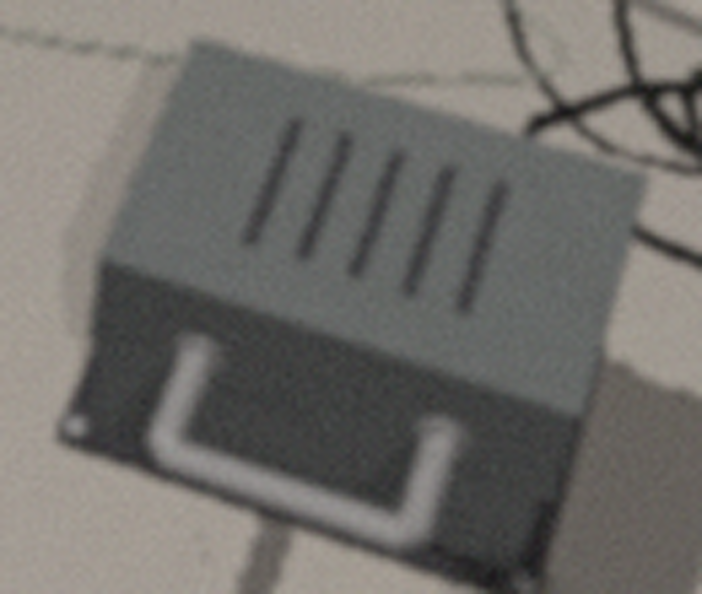

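View pics/span.png

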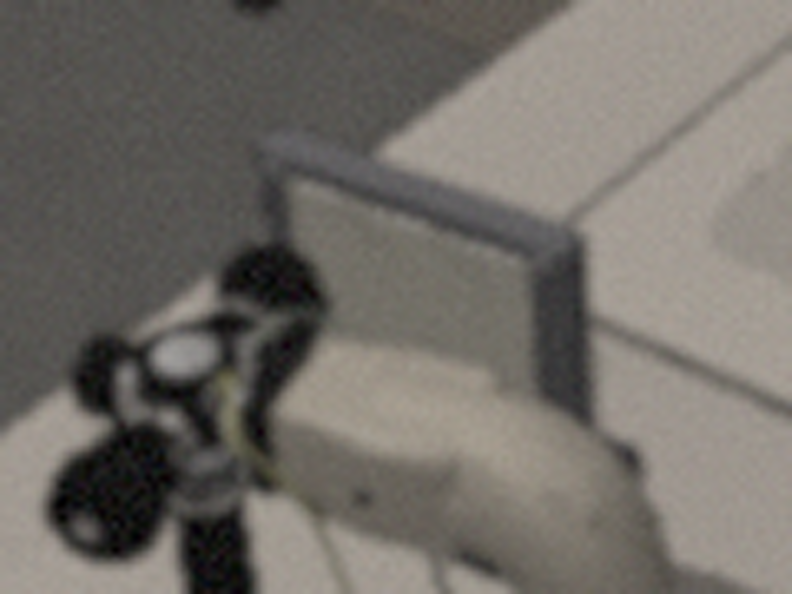

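```bash
cat > fit.py <<'E'
from h import *
from scipy.optimize import least_squares
def px(l,x0,y0,s): return [((u+.5)/s-.5+x0,(v+.5)/s-.5+y0) for u,v in l]
boxP=[(45,68,91),(45,-68,91),(-45,-68,91),(-45,68,91),(-81,35,62),(-81,-35,62)]
tb=px([(155,180),(603,80),(680,372),(232,475),(362,580),(583,533)],365,190,6.6)
sb=px([(195,40),(648,178),(582,415),(100,260),(163,448),(408,537)],365,250,5.4)
panT=[(0,55,125),(0,-55,125),(14,-55,125),(14,55,125),(0,42,117),(0,-42,117),(0,-42,33),(0,42,33)]
tp=px([(122,232),(583,195),(575,138),(125,185),(180,233),(548,200),(592,318),(265,350)],175,150,8)
panS=[(0,42,117),(0,-42,117)]; sp=px([(285,180),(535,260)],215,120,6.6)
def W(P,q):
    P=np.array(P)/1000.; c,s=np.cos(q[2]),np.sin(q[2])
    return np.c_[q[0]+c*P[:,0]-s*P[:,1], q[1]+s*P[:,0]+c*P[:,1], P[:,2]]
def fit(obs,q0):
    f=lambda q: np.concatenate([(proj(n,W(P,q))-np.array(o)).ravel() for n,P,o in obs])
    s=least_squares(f,q0); print(s.x.round(4),"res",s.fun.reshape(-1,2).round(1).tolist()); return s.x
fit([("top",boxP,tb),("scene",boxP,sb)],[.5,-.2,.2])
fit([("top",boxP,tb)],[.5,-.2,.2]);fit([("scene",boxP,sb)],[.5,-.2,.2])
fit([("top",panT,tp),("scene",panS,sp)],[.6,.2,.1])
fit([("top",panT,tp)],[.6,.2,.1])
for nm,uv,z in (("can",(206,289),.061),("knob",(326,182),.022),("rf",(421,317),.02),("joybase",(308,245),0.0),("joytip",(240,247),.18),("vial",(502,284),.08),("vial2",(524,285),.06),("wellL",(463,303),.06),("wellR",(503,303),.05),("amber",(531,247),.09),("psu",(480,212),.08)): print(nm,back("top",uv,z).round(3))
E
python3 fit.py
```

```text
[ 0.5527 -0.2001  0.2191] res [[0.1, -0.1], [0.6, -0.1], [2.2, 0.5], [0.4, 0.7], [-0.6, 1.3], [0.9, 0.4], [-0.4, -1.6], [0.3, -1.5], [0.2, -0.3], [-0.7, -1.5], [-0.6, 0.3], [0.2, 0.0]]
[ 0.5536 -0.1989  0.2208] res [[-0.6, -0.4], [-0.1, -0.6], [1.6, -0.0], [-0.2, 0.3], [-1.2, 0.8], [0.3, -0.1]]
[ 0.5517 -0.2009  0.2179] res [[-0.2, -1.1], [0.5, -0.8], [0.4, 0.4], [-0.6, -0.9], [-0.5, 1.0], [0.4, 0.8]]
[0.6528 0.1951 0.0995] res [[-0.3, 0.5], [0.9, -0.7], [1.3, -0.7], [-1.0, -0.8], [0.6, 1.1], [-1.0, 0.8], [0.4, -0.3], [0.8, -0.2], [0.2, -1.1], [-1.6, -0.2]]
[0.6528 0.1955 0.0925] res [[-0.5, 0.3], [0.7, -0.5], [1.2, -0.4], [-1.2, -0.9], [0.3, 0.9], [-1.2, 1.0], [0.2, -0.1], [0.6, -0.3]]
can [0.448 0.226 0.061]
knob [ 0.675 -0.007  0.022]
rf [ 0.394 -0.194  0.02 ]
joybase [0.545 0.032 0.   ]
joytip [0.508 0.142 0.18 ]
vial [ 0.453 -0.336  0.08 ]
vial2 [ 0.453 -0.386  0.06 ]
wellL [ 0.419 -0.266  0.06 ]
wellR [ 0.42  -0.347  0.05 ]
amber [ 0.522 -0.392  0.09 ]
psu [ 0.593 -0.304  0.08 ]
```

```bash
python3 - <<'E'
from h import *
crop("pics/top0.png",180,160,340,280,5,"pics/tjoy.png")
crop("pics/scene0.png",215,140,345,290,4,"pics/sjoy.png")
E
```

```text
(no output)
```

View pics/tjoy.png

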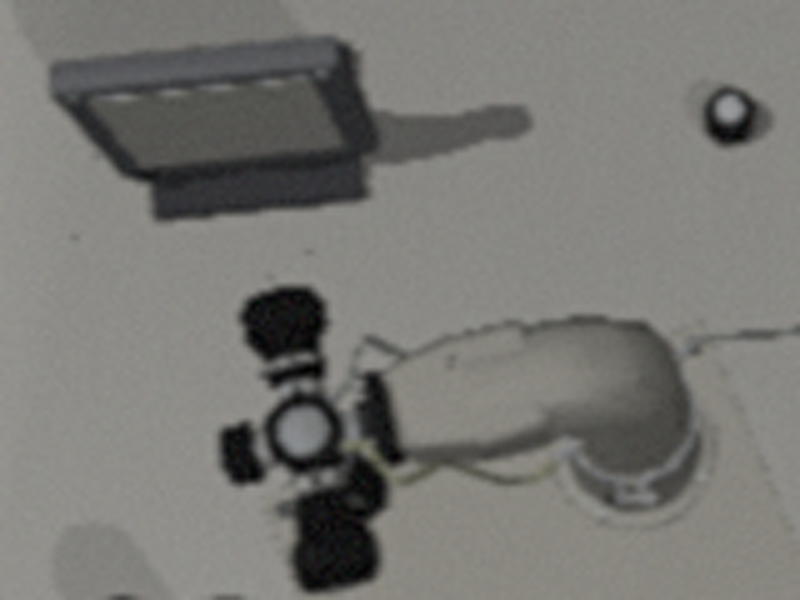

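View pics/sjoy.png

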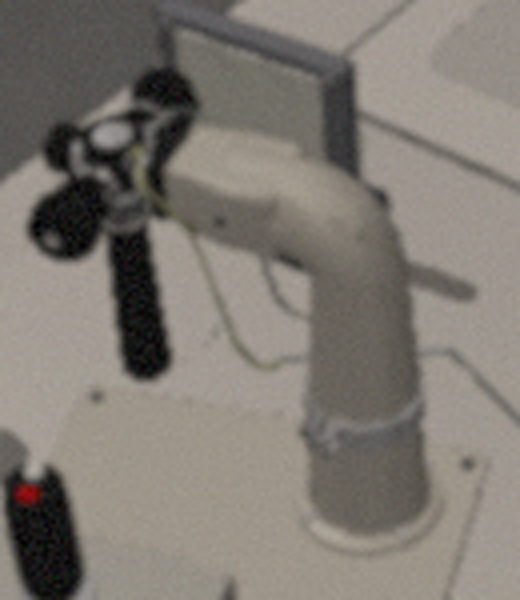

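```bash
python3 - <<'E'
from h import *
def P(n):
    c=optics.calibration(n); K=np.array([[c["fx"],0,c["cx"]],[0,c["fy"],c["cy"]],[0,0,1]]); return K@np.c_[c["R"],c["t"]]
for nm,a,b in (("cap",(303,428),(112,132)),("far",(287,315),(165,98)),("near",(337,545),(65,218)),("left",(240,450),(62,148)),("elbowtop",(620,350),(350,190)),("collar",(635,480),(370,425))):
    ta=np.array([a[0]/5+180,a[1]/5+160.]); sb=np.array([b[0]/4+215,b[1]/4+140.])
    X=cv2.triangulatePoints(P("top"),P("scene"),ta,sb).ravel(); X=X[:3]/X[3]; print(nm,X.round(3),(proj("top",X)-ta).round(1),(proj("scene",X)-sb).round(1))
E
```

```text
cap [0.509 0.139 0.187] [[ 0.2 -0.2]] [[-0.3  0. ]]
far [0.551 0.149 0.173] [[ 0.1 -0.1]] [[-0.1  0. ]]
near [0.471 0.13  0.173] [[-0.4  0.4]] [[ 0.5 -0.1]]
left [0.504 0.164 0.17 ] [[-0.2  0.2]] [[ 0.2 -0. ]]
elbowtop [0.534 0.034 0.191] [[-0.3  0.4]] [[ 0.4 -0.1]]
collar [0.516 0.025 0.075] [[ 3.5 -3.5]] [[-4.2  0.8]]
```

```bash
cat >> h.py <<'E'
from scipy.spatial.transform import Rotation as Ro
BOX=np.array([.5527,-.2001,.219]); PAN=np.array([.6528,.1953,.097])
def loc(F,p):
    c,s=np.cos(F[2]),np.sin(F[2]); return np.array([F[0]+c*p[0]-s*p[1],F[1]+s*p[0]+c*p[1],p[2]])
def down(yaw):
    c,s=np.cos(yaw),np.sin(yaw); return Ro.from_matrix(np.array([[-s,c,0],[c,s,0],[0,0,-1]]).T.T)
def cur():
    s=r.sense(); q=s["tcp_rot"]; return s, np.array(s["position"]), Ro.from_quat([q[1],q[2],q[3],q[0]])
def go(p,R=None):
    s,p0,R0=cur(); R=R or R0
    d=R0.inv().apply(np.array(p)-p0); w=(R0.inv()*R).as_rotvec(degrees=True)
    print("target",np.round(p,4),"trans mm",(d*1000).round(1),"rot deg",w.round(1)); return d,w
E
python3 - <<'E'
from h import *
R=down(BOX[2]); print(R.as_matrix().round(2)); s,p,R0=cur(); print(R0.as_matrix().round(2))
b=loc(BOX,[-.081,0,.062]); print(b)
go([.36,.18,.32],R); go([b[0],b[1],.16],R); go([b[0],b[1],.054],R)
E
```

```text
[[-0.22  0.98  0.  ]
 [ 0.98  0.22  0.  ]
 [ 0.    0.   -1.  ]]
[[-0.93  0.36 -0.  ]
 [ 0.36  0.93 -0.  ]
 [ 0.   -0.   -1.  ]]
[ 0.47363467 -0.21769754  0.062     ]
target [0.36 0.18 0.32] trans mm [-270.9 -327.2  -95.2] rot deg [-0.   0.  56.3]
target [ 0.4736 -0.2177  0.16  ] trans mm [-520.3 -657.    65.1] rot deg [-0.   0.  56.3]
target [ 0.4736 -0.2177  0.054 ] trans mm [-520.3 -656.9  171.1] rot deg [-0.   0.  56.3]
```

>>> move_arm --steps '[{"translation":[-0.03,-0.03,-0.045],"delta_rot":[0,0,8],"gripper":0.67},{"translation":[-0.065,-0.075,-0.08],"delta_rot":[0,0,16],"gripper":0.67},{"translation":[-0.1,-0.12,-0.095],"delta_rot":[0,0,24],"gripper":0.67},{"translation":[-0.135,-0.165,-0.095],"delta_rot":[0,0,32],"gripper":0.67},{"translation":[-0.17,-0.21,-0.095],"delta_rot":[0,0,40],"gripper":0.67},{"translation":[-0.21,-0.255,-0.095],"delta_rot":[0,0,48],"gripper":0.67},{"translation":[-0.245,-0.3,-0.095],"delta_rot":[0,0,56.3],"gripper":0.67},{"translation":[-0.28,-0.345,-0.095],"delta_rot":[0,0,56.3],"gripper":0.67},{"translation":[-0.315,-0.39,-0.095],"delta_rot":[0,0,56.3],"gripper":0.67},{"translation":[-0.35,-0.435,-0.095],"delta_rot":[0,0,56.3],"gripper":0.67}]'

```text
t: 1.4
position: [0.395, 0.049, 0.32]
tcp_rot: [0.0, 0.625, 0.78, -0.0]
contact_force: [1.5, 0.3, -0.4]
finger_gap: 0.0303
```

```bash
python3 - <<'E'
from h import *
R=down(BOX[2]); b=loc(BOX,[-.081,0,.062]); print(r.sense()["t"])
go([b[0],b[1],.16],R)
E
```

```text
1.4
target [ 0.4736 -0.2177  0.16  ] trans mm [-277.3   18.7  160.2] rot deg [-0.  0.  0.]
```

>>> move_arm --steps '[{"translation":[-0.045,0.003,0.02],"delta_rot":[0,0,0],"gripper":0.67},{"translation":[-0.09,0.006,0.04],"delta_rot":[0,0,0],"gripper":0.67},{"translation":[-0.135,0.009,0.06],"delta_rot":[0,0,0],"gripper":0.67},{"translation":[-0.18,0.012,0.08],"delta_rot":[0,0,0],"gripper":0.67},{"translation":[-0.225,0.015,0.11],"delta_rot":[0,0,0],"gripper":0.67},{"translation":[-0.26,0.0187,0.13],"delta_rot":[0,0,0],"gripper":0.67},{"translation":[-0.2773,0.0187,0.15],"delta_rot":[0,0,0],"gripper":0.67},{"translation":[-0.2773,0.0187,0.16],"delta_rot":[0,0,0],"gripper":0.67},{"translation":[-0.2773,0.0187,0.16],"delta_rot":[0,0,0],"gripper":0.67},{"translation":[-0.2773,0.0187,0.16],"delta_rot":[0,0,0],"gripper":0.67}]'

```text
t: 2.65
position: [0.4737, -0.217, 0.1609]
tcp_rot: [0.001, 0.625, 0.781, -0.0]
contact_force: [-0.1, -0.1, 0.6]
finger_gap: 0.0301
```

```bash
python3 - <<'E'
from h import *
R=down(BOX[2]); b=loc(BOX,[-.081,0,.062]); print(r.sense()["joints"].round(3))
print(proj("wrist",[loc(BOX,[-.081,.035,.062]),loc(BOX,[-.081,-.035,.062]),loc(BOX,[-.081,0,.062])]))
cv2.imwrite("pics/w1.png",optics.get_image("wrist")[:,:,::-1]);cv2.imwrite("pics/s1.png",optics.get_image("scene")[:,:,::-1])
go([b[0],b[1],.054],R)
E
```

```text
[-5.440e-01  4.260e-01  1.680e+00 -1.000e-03  1.035e+00 -7.640e-01]
[[322.65810993 197.4320157 ]
 [322.50690791 290.45030125]
 [322.57986203 245.56950378]]
target [ 0.4736 -0.2177  0.054 ] trans mm [ -0.2  -0.4 107. ] rot deg [0.  0.1 0.1]
```

View pics/w1.png

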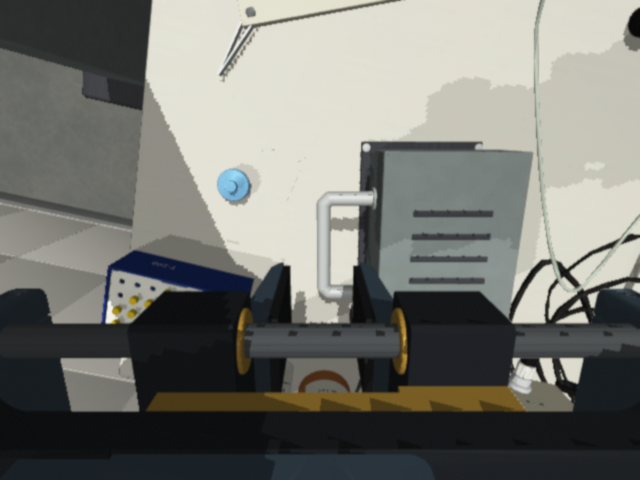

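View pics/s1.png

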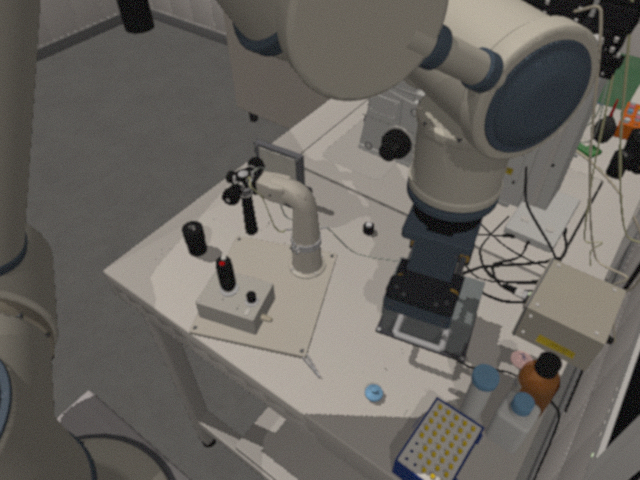

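Wrist view shows the bar at column 323, rows 195–292, just as the fit predicts. Descending and gripping it.

>>> move_arm --force 20 --steps '[{"translation":[0,0,0.03],"delta_rot":[0,0,0],"gripper":0.67},{"translation":[0,0,0.06],"delta_rot":[0,0,0],"gripper":0.67},{"translation":[0,0,0.085],"delta_rot":[0,0,0],"gripper":0.67},{"translation":[0,0,0.1],"delta_rot":[0,0,0],"gripper":0.67},{"translation":[0,0,0.107],"delta_rot":[0,0,0],"gripper":0.67},{"translation":[0,0,0.107],"delta_rot":[0,0,0],"gripper":0.67},{"translation":[0,0,0.107],"delta_rot":[0,0,0],"gripper":0.95},{"translation":[0,0,0.107],"delta_rot":[0,0,0],"gripper":0.95},{"translation":[0,0,0.107],"delta_rot":[0,0,0],"gripper":0.95},{"translation":[0,0,0.107],"delta_rot":[0,0,0],"gripper":0.95}]'

```text
t: 4.0
position: [0.4753, -0.2175, 0.0545]
tcp_rot: [0.002, 0.625, 0.78, 0.0]
contact_force: [6.7, 4.6, -0.2]
finger_gap: 0.0095
```

```bash
python3 - <<'E'
from h import *
s,p,R=cur(); print(s["contact_force"].round(1),s["ft_torque"].round(2),s["finger_gap"],p)
g=p+R.apply([0,0,-.008]); print("grasp",g)
h=loc(BOX,[.044,0,.048]); print("hinge",h)
# arc: tool vertical; bar angle
rad=.126; a0=np.arctan2(.014,.1252)
base=None
for th in np.arange(0,1.75,.1):
    a=a0+th; d=np.array([-rad*np.cos(a)+rad*np.cos(a0), rad*np.sin(a)-rad*np.sin(a0)])
    print(round(th,2),"tool y,z mm",(d*1000).round(1)*[1,-1])
print(R.as_matrix().round(3))
E
```

```text
[ 6.7  4.6 -0.2] [ 0.73 -1.14 -0.04] 0.009481913553523373 [ 0.47525091 -0.21748296  0.05454125]
grasp [ 0.4752226  -0.21746738  0.06254119]
hinge [ 0.59564907 -0.19054084  0.048     ]
0.0 tool y,z mm [ 0. -0.]
0.1 tool y,z mm [  2.  -12.4]
0.2 tool y,z mm [  5.3 -24.6]
0.3 tool y,z mm [  9.7 -36.4]
0.4 tool y,z mm [ 15.3 -47.7]
0.5 tool y,z mm [ 22.  -58.3]
0.6 tool y,z mm [ 29.8 -68.3]
0.7 tool y,z mm [ 38.5 -77.4]
0.8 tool y,z mm [ 48.  -85.6]
0.9 tool y,z mm [ 58.4 -92.8]
1.0 tool y,z mm [ 69.3 -98.9]
1.1 tool y,z mm [  80.9 -103.9]
1.2 tool y,z mm [  92.9 -107.8]
1.3 tool y,z mm [ 105.2 -110.4]
1.4 tool y,z mm [ 117.7 -111.8]
1.5 tool y,z mm [ 130.3 -111.9]
1.6 tool y,z mm [ 142.9 -110.8]
1.7 tool y,z mm [ 155.2 -108.4]
[[-0.218  0.976  0.004]
 [ 0.976  0.218 -0.002]
 [-0.003  0.003 -1.   ]]
```

>>> move_arm --force 20 --steps '[{"translation":[0,0.0005,-0.006],"delta_rot":[0,0,0],"gripper":0.95},{"translation":[0,0.0035,-0.0185],"delta_rot":[0,0,0],"gripper":0.95},{"translation":[0,0.0075,-0.0305],"delta_rot":[0,0,0],"gripper":0.95},{"translation":[0,0.0125,-0.042],"delta_rot":[0,0,0],"gripper":0.95},{"translation":[0,0.0185,-0.053],"delta_rot":[0,0,0],"gripper":0.95},{"translation":[0,0.026,-0.0635],"delta_rot":[0,0,0],"gripper":0.95},{"translation":[0,0.034,-0.073],"delta_rot":[0,0,0],"gripper":0.95},{"translation":[0,0.043,-0.0815],"delta_rot":[0,0,0],"gripper":0.95},{"translation":[0,0.053,-0.0892],"delta_rot":[0,0,0],"gripper":0.95},{"translation":[0,0.0584,-0.0928],"delta_rot":[0,0,0],"gripper":0.95}]'

```text
t: 5.25
position: [0.5318, -0.2048, 0.149]
tcp_rot: [0.002, 0.625, 0.78, -0.0]
contact_force: [-7.6, -3.6, 9.3]
finger_gap: 0.0095
```

```bash
python3 - <<'E'
from h import *
s,p,R=cur(); print(s["contact_force"].round(1),s["ft_torque"].round(2),s["finger_gap"],p)
g=p+R.apply([0,0,-.008]); h=loc(BOX,[.044,0,.048]); u=np.array([np.cos(.219),np.sin(.219),0])
d=g-h; a=np.arctan2(d[2],-(d@u)); print("rad",np.hypot(d[2],d@u),"theta",a-np.arctan2(.014,.1252))
for th in np.arange(.9,1.95,.1):
    t=np.arctan2(.014,.1252)+th; q=h+u*(-.126*np.cos(t))+[0,0,.126*np.sin(t)]
    print(round(th,1),(R.inv().apply(q-g)*1000).round(1))
E
```

```text
[-7.6 -3.6  9.3] [-0.75  1.38  0.05] 0.00949476096729659 [ 0.5317661  -0.20475345  0.1489864 ]
rad 0.12713515382668378 theta 0.9185420848416276
0.9 [-0.  -1.4  2.2]
1.0 [-0.1  9.6 -3.9]
1.1 [-0.1 21.2 -8.9]
1.2 [ -0.1  33.2 -12.7]
1.3 [ -0.1  45.5 -15.3]
1.4 [ -0.2  58.  -16.7]
1.5 [ -0.2  70.6 -16.8]
1.6 [ -0.2  83.1 -15.6]
1.7 [ -0.2  95.5 -13.2]
1.8 [ -0.2 107.6  -9.5]
1.9 [ -0.2 119.2  -4.7]
```

Working well (theta about 0.92, radius matches). Continuing the arc.

>>> move_arm --force 20 --steps '[{"translation":[0,0.0105,-0.0045],"delta_rot":[0,0,0],"gripper":0.95},{"translation":[0,0.022,-0.0092],"delta_rot":[0,0,0],"gripper":0.95},{"translation":[0,0.034,-0.013],"delta_rot":[0,0,0],"gripper":0.95},{"translation":[0,0.046,-0.0155],"delta_rot":[0,0,0],"gripper":0.95},{"translation":[0,0.0585,-0.0168],"delta_rot":[0,0,0],"gripper":0.95},{"translation":[0,0.071,-0.0168],"delta_rot":[0,0,0],"gripper":0.95},{"translation":[0,0.0835,-0.0156],"delta_rot":[0,0,0],"gripper":0.95},{"translation":[0,0.0955,-0.0132],"delta_rot":[0,0,0],"gripper":0.95},{"translation":[0,0.102,-0.0115],"delta_rot":[0,0,0],"gripper":0.95},{"translation":[0,0.1076,-0.0095],"delta_rot":[0,0,0],"gripper":0.95}]'

```text
t: 6.5
position: [0.6371, -0.1812, 0.1584]
tcp_rot: [0.002, 0.625, 0.78, -0.0]
contact_force: [0.6, -3.9, 0.5]
finger_gap: 0.0093
```

```bash
python3 - <<'E'
from h import *
s,p,R=cur(); print(s["contact_force"].round(1),s["ft_torque"].round(2),s["finger_gap"],p)
g=p+R.apply([0,0,-.008]); h=loc(BOX,[.044,0,.048]); u=np.array([np.cos(.219),np.sin(.219),0])
d=g-h; a=np.arctan2(d[2],-(d@u)); print("rad",np.hypot(d[2],d@u),"theta",a-np.arctan2(.014,.1252))
E
```

```text
[ 0.6 -3.9  0.5] [-0.74  0.13  0.01] 0.00933055029538518 [ 0.63705383 -0.18118746  0.15840937]
rad 0.1257825197749178 theta 1.803532417232829
```

>>> move_arm --force 20 --steps '[{"translation":[0,0,0],"delta_rot":[0,0,0],"gripper":0.6},{"translation":[0,0,0],"delta_rot":[0,0,0],"gripper":0.6},{"translation":[0,0,-0.01],"delta_rot":[0,0,0],"gripper":0.6},{"translation":[0,0,-0.025],"delta_rot":[0,0,0],"gripper":0.6},{"translation":[0,0,-0.045],"delta_rot":[0,0,0],"gripper":0.6},{"translation":[0,0,-0.07],"delta_rot":[0,0,0],"gripper":0.6},{"translation":[0,0,-0.1],"delta_rot":[0,0,0],"gripper":0.6},{"translation":[0,-0.03,-0.12],"delta_rot":[0,0,0],"gripper":0.6},{"translation":[0,-0.07,-0.13],"delta_rot":[0,0,0],"gripper":0.6},{"translation":[0,-0.12,-0.13],"delta_rot":[0,0,0],"gripper":0.6}]'

```text
t: 7.75
position: [0.5191, -0.2074, 0.2902]
tcp_rot: [0.003, 0.625, 0.781, 0.0]
contact_force: [-0.1, 0.1, -0.3]
finger_gap: 0.0361
```

```bash
python3 - <<'E'
from h import *
s,p,R=cur(); print(s["contact_force"].round(1),s["finger_gap"],p)
for n in ("wrist","scene","top"): cv2.imwrite(f"pics/{n}2.png",optics.get_image(n)[:,:,::-1])
print(proj("wrist",[loc(BOX,[x,y,.058]) for y in (.03,-.03) for x in (-.03,.03)]).round(0))
E
```

```text
[-0.1  0.1 -0.3] 0.03609030134038343 [ 0.51912546 -0.20735296  0.29018298]
[[327. 181.]
 [385. 181.]
 [327. 237.]
 [382. 237.]]
```

View pics/wrist2.png

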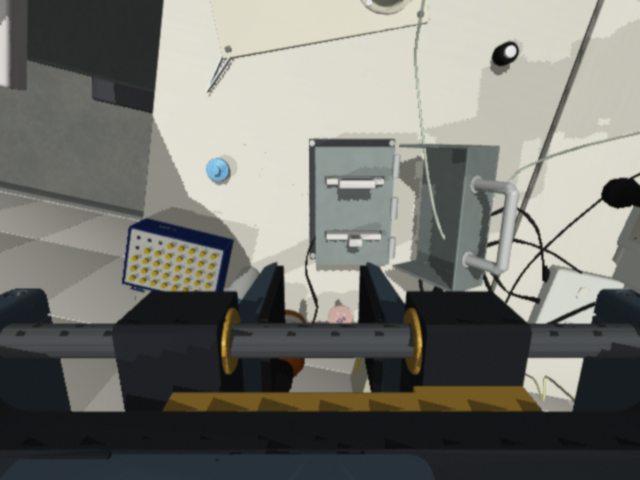

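View pics/scene2.png

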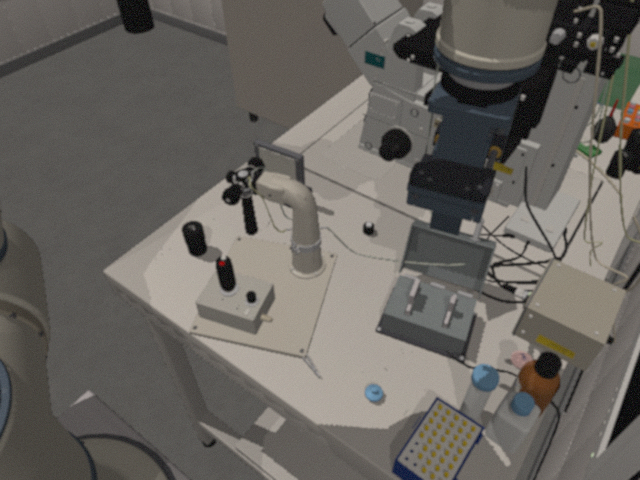

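View pics/top2.png

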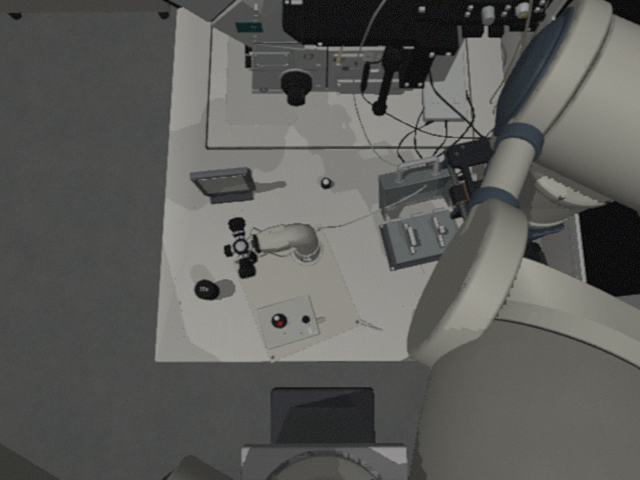

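```bash
python3 - <<'E'
from h import *
crop("pics/wrist2.png",295,130,415,280,5,"pics/w2c.png")
c=optics.calibration("wrist")
print(proj("wrist",[loc(BOX,[x,.03,.082]) for x in (-.018,.018)]+[loc(BOX,[x,-.03,.082]) for x in (-.007,.007)]+[loc(BOX,[x,y,.048]) for y in (-.065,.065) for x in (-.042,.042)]).round(1))
E
```

```text
[[339.8 184.2]
 [376.4 184.1]
 [349.8 242.8]
 [363.4 242.8]
 [316.2 264.1]
 [389.9 264. ]
 [315.6 146.5]
 [396.  146.4]]
```

View pics/w2c.png

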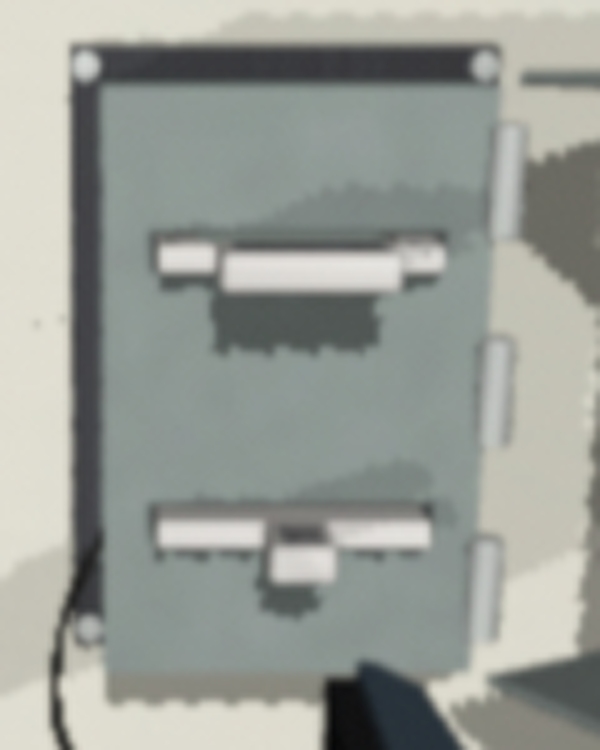

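```bash
cat >> h.py <<'E'
def lean(yaw,deg): return down(yaw)*Ro.from_euler('y',deg,degrees=True)
def tcp(g,R): return np.array(g)+R.apply([0,0,.008])
E
python3 - <<'E'
from h import *
s,p,R0=cur(); c=optics.calibration("wrist"); print("cam in tool",R0.inv().apply(-c["R"].T@c["t"]-p).round(3))
R=lean(BOX[2]+np.pi/2,-20); print(R.as_matrix().round(2))
g=loc(BOX,[0,.03,.075]); print(g)
go(tcp(g+[0,0,.1],R),R)
E
```

```text
cam in tool [ 0.075 -0.001 -0.16 ]
[[-0.92 -0.22  0.33]
 [-0.2   0.98  0.07]
 [-0.34  0.   -0.94]]
[ 0.54618239 -0.17081654  0.075     ]
target [ 0.5489 -0.1702  0.1675] trans mm [ 30.1  37.9 122.4] rot deg [-15.8 -15.4 -89. ]
```

>>> move_arm --force 20 --steps '[{"translation":[0.003,0.004,0.005],"delta_rot":[-1.75,-1.7,-9.9],"gripper":0.55},{"translation":[0.006,0.008,0.01],"delta_rot":[-3.5,-3.4,-19.8],"gripper":0.55},{"translation":[0.009,0.012,0.02],"delta_rot":[-5.3,-5.1,-29.7],"gripper":0.55},{"translation":[0.012,0.016,0.03],"delta_rot":[-7.0,-6.8,-39.6],"gripper":0.55},{"translation":[0.015,0.02,0.04],"delta_rot":[-8.8,-8.6,-49.5],"gripper":0.55},{"translation":[0.018,0.024,0.055],"delta_rot":[-10.5,-10.3,-59.4],"gripper":0.55},{"translation":[0.021,0.028,0.07],"delta_rot":[-12.3,-12.0,-69.3],"gripper":0.55},{"translation":[0.025,0.032,0.09],"delta_rot":[-14.0,-13.7,-79.2],"gripper":0.55},{"translation":[0.0301,0.0379,0.11],"delta_rot":[-15.8,-15.4,-89.0],"gripper":0.55},{"translation":[0.0301,0.0379,0.1224],"delta_rot":[-15.8,-15.4,-89.0],"gripper":0.55}]'

```text
t: 9.15
position: [0.5494, -0.1704, 0.1671]
tcp_rot: [0.173, -0.107, 0.979, 0.019]
contact_force: [-0.8, 0.3, -0.4]
finger_gap: 0.0409
```

```bash
python3 - <<'E'
from h import *
s,p,R0=cur(); print(s["joints"].round(2),s["finger_gap"])
R=lean(BOX[2]+np.pi/2,-20); g=loc(BOX,[0,.03,.075])
print(proj("wrist",[loc(BOX,[x,.03,.082]) for x in (-.018,.018)]+[loc(BOX,[x,-.03,.082]) for x in (-.007,.007)]).round(1))
cv2.imwrite("pics/w3.png",optics.get_image("wrist")[:,:,::-1])
go(tcp(g,R),R)
E
```

```text
[-0.55  0.39  1.8   0.37  0.73 -2.59] 0.040906025137579294
[[322.9 183.3]
 [322.8 231.3]
 [228.9 199. ]
 [232.  217.6]]
target [ 0.5489 -0.1702  0.0675] trans mm [33.5 -0.3 92.5] rot deg [ 0.1 -0.  -0.3]
```

View pics/w3.png

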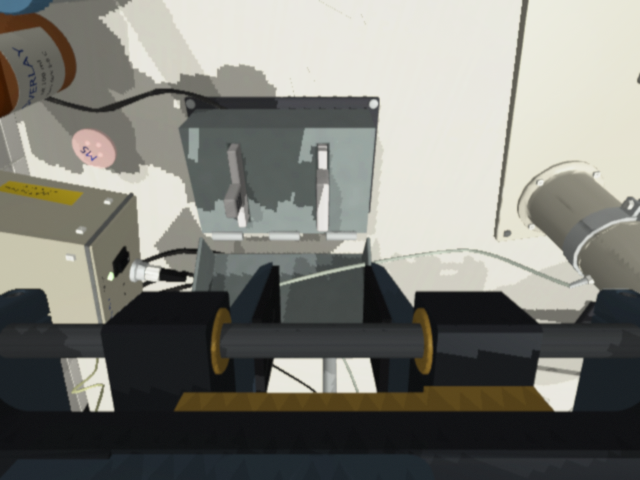

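The broad tab stands at column 322, rows about 183–231, as predicted; the narrow blank tab is at column 230. Descending.

>>> move_arm --force 30 --steps '[{"translation":[0.0084,0,0.0231],"delta_rot":[0,0,0],"gripper":0.55},{"translation":[0.0168,0,0.0463],"delta_rot":[0,0,0],"gripper":0.55},{"translation":[0.0235,0,0.065],"delta_rot":[0,0,0],"gripper":0.55},{"translation":[0.0295,0,0.0815],"delta_rot":[0,0,-0.2],"gripper":0.55},{"translation":[0.0335,-0.0003,0.0925],"delta_rot":[0,0,-0.2],"gripper":0.55},{"translation":[0.0335,-0.0003,0.0925],"delta_rot":[0,0,-0.2],"gripper":0.55},{"translation":[0.0335,-0.0003,0.0925],"delta_rot":[0,0,-0.2],"gripper":0.96},{"translation":[0.0335,-0.0003,0.0925],"delta_rot":[0,0,-0.2],"gripper":0.96},{"translation":[0.0335,-0.0003,0.0925],"delta_rot":[0,0,-0.2],"gripper":0.96},{"translation":[0.0335,-0.0003,0.0925],"delta_rot":[0,0,-0.2],"gripper":0.96}]'

```text
t: 10.45
position: [0.549, -0.1703, 0.0677]
tcp_rot: [0.172, -0.107, 0.979, 0.019]
contact_force: [-0.7, -0.1, 3.5]
finger_gap: 0.0078
```

```bash
python3 - <<'E'
from h import *
s,p,R0=cur(); print(s["contact_force"].round(1),s["finger_gap"],p)
print("grasp in box z",(p+R0.apply([0,0,-.008])))
go(p+[0,0,.22],R0)
E
```

```text
[-0.7 -0.1  3.5] 0.007796154506159026 [ 0.54900155 -0.17029796  0.0677342 ]
grasp in box z [ 0.54633514 -0.17089625  0.075253  ]
target [ 0.549  -0.1703  0.2877] trans mm [-7.510e+01  2.000e-01 -2.068e+02] rot deg [0. 0. 0.]
```

>>> move_arm --force 30 --steps '[{"translation":[-0.0034,0,-0.0094],"delta_rot":[0,0,0],"gripper":0.96},{"translation":[-0.0085,0,-0.0235],"delta_rot":[0,0,0],"gripper":0.96},{"translation":[-0.0137,0,-0.0376],"delta_rot":[0,0,0],"gripper":0.96},{"translation":[-0.0205,0,-0.0564],"delta_rot":[0,0,0],"gripper":0.96},{"translation":[-0.0273,0,-0.0752],"delta_rot":[0,0,0],"gripper":0.96},{"translation":[-0.0376,0,-0.1034],"delta_rot":[0,0,0],"gripper":0.96},{"translation":[-0.0478,0,-0.1316],"delta_rot":[0,0,0],"gripper":0.96},{"translation":[-0.058,0,-0.1598],"delta_rot":[0,0,0],"gripper":0.96},{"translation":[-0.0683,0,-0.188],"delta_rot":[0,0,0],"gripper":0.96},{"translation":[-0.0751,0,-0.2068],"delta_rot":[0,0,0],"gripper":0.96}]'

```text
t: 11.7
position: [0.5488, -0.1707, 0.2904]
tcp_rot: [0.173, -0.107, 0.979, 0.018]
contact_force: [-0.4, 0.6, -0.9]
finger_gap: 0.0076
```

```bash
python3 - <<'E'
from h import *
s,p,R0=cur(); print(s["contact_force"].round(1),s["finger_gap"],p,s["joints"].round(2))
for n in ("wrist","scene","top"): cv2.imwrite(f"pics/{n}4.png",optics.get_image(n)[:,:,::-1])
R=lean(PAN[2],-20)
g=loc(PAN,[-.042,.003,.055+.067])
d,w=go(tcp(g+[0,0,.18],R),R)
E
```

```text
[-0.4  0.6 -0.9] 0.007621171596546252 [ 0.54884944 -0.17073593  0.29037389] [-0.55  0.24  1.63  0.28  1.03 -2.45]
target [0.611  0.1915 0.2945] trans mm [-132.1  340.4   42.3] rot deg [33.2  0.1 91.1]
```

View pics/scene4.png

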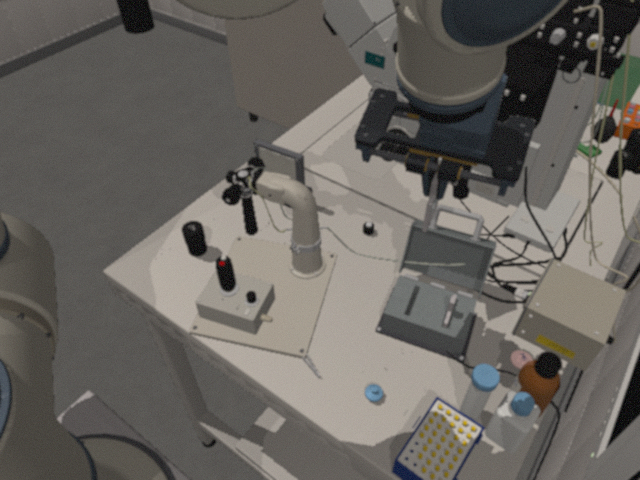

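View pics/wrist4.png

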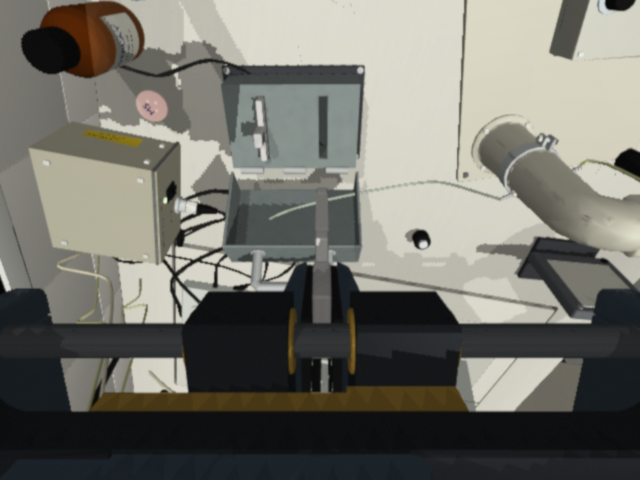

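View pics/top4.png

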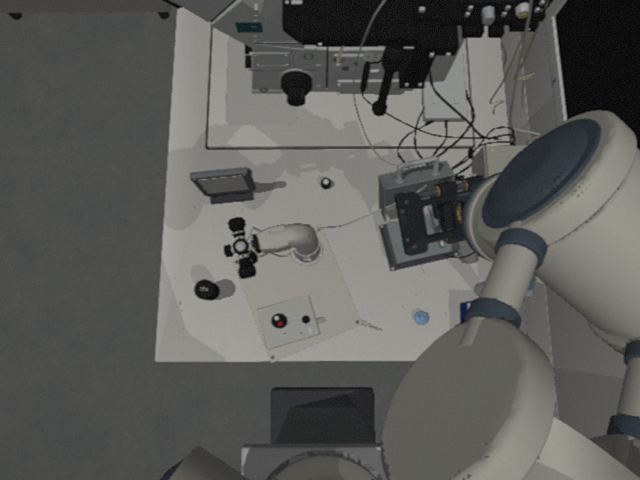

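Plate is held, the blank seated in its pocket, the cover open. Carrying over the joystick.

>>> move_arm --force 30 --steps '[{"translation":[-0.0175,0.03,-0.008],"delta_rot":[3.3,0,9.1],"gripper":0.96},{"translation":[-0.035,0.065,-0.012],"delta_rot":[6.6,0,18.2],"gripper":0.96},{"translation":[-0.05,0.1,-0.009],"delta_rot":[10,0,27.3],"gripper":0.96},{"translation":[-0.0635,0.135,-0.004],"delta_rot":[13.3,0,36.4],"gripper":0.96},{"translation":[-0.077,0.17,0.001],"delta_rot":[16.6,0,45.5],"gripper":0.96},{"translation":[-0.09,0.205,0.006],"delta_rot":[19.9,0,54.7],"gripper":0.96},{"translation":[-0.104,0.24,0.01],"delta_rot":[23.2,0,63.8],"gripper":0.96},{"translation":[-0.118,0.28,0.018],"delta_rot":[26.6,0,72.9],"gripper":0.96},{"translation":[-0.13,0.315,0.03],"delta_rot":[29.9,0,82],"gripper":0.96},{"translation":[-0.1321,0.3404,0.0423],"delta_rot":[33.2,0,91.1],"gripper":0.96}]'

```text
t: 13.1
position: [0.6107, 0.1937, 0.2933]
tcp_rot: [0.14, 0.577, 0.798, -0.102]
contact_force: [-0.8, -0.4, -1.5]
finger_gap: 0.0076
```

```bash
python3 - <<'E'
from h import *
s,p,R0=cur(); print(s["contact_force"].round(1),s["finger_gap"],p,s["joints"].round(2))
R=lean(PAN[2],-20)
g=loc(PAN,[-.042,.003,.055+.067])
go(tcp(g+[0,0,.18],R),R); go(tcp(g+[0,0,.06],R),R); go(tcp(g,R),R)
for n in ("wrist","scene","top"): cv2.imwrite(f"pics/{n}5.png",optics.get_image(n)[:,:,::-1])
E
```

```text
[-0.8 -0.4 -1.5] 0.00760469009968759 [0.61067801 0.19373037 0.29331518] [ 0.4   0.49  1.21 -0.35  1.47  0.12]
target [0.611  0.1915 0.2945] trans mm [-2.5 -0.4 -0.3] rot deg [ 4.3  0.  11.9]
target [0.611  0.1915 0.1745] trans mm [ 38.6  -0.3 112.4] rot deg [ 4.3  0.  11.9]
target [0.611  0.1915 0.1145] trans mm [ 59.1  -0.2 168.8] rot deg [ 4.3  0.  11.9]
```

View pics/scene5.png

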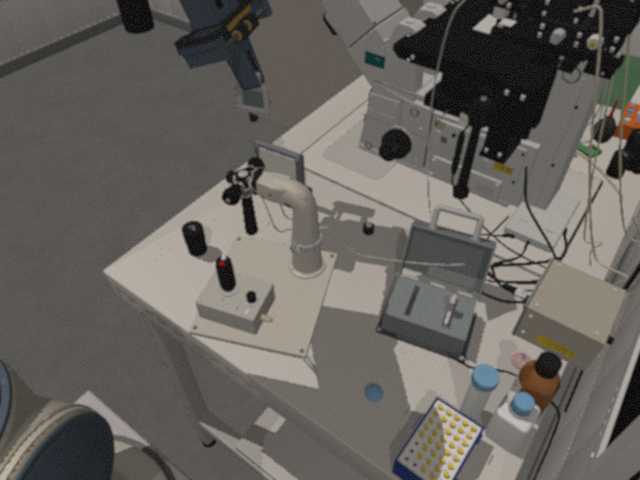

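View pics/wrist5.png

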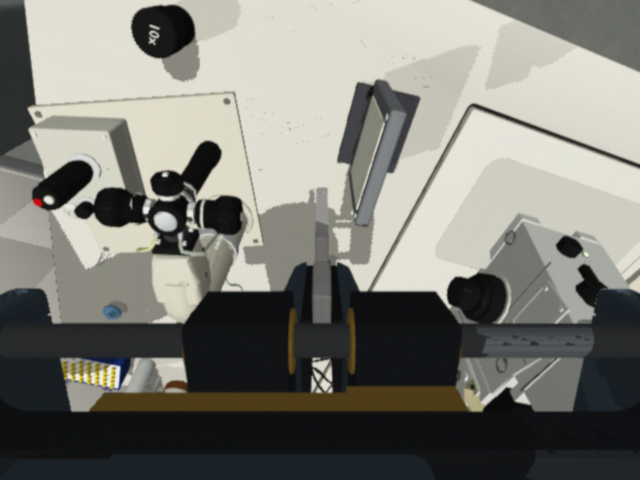

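View pics/top5.png

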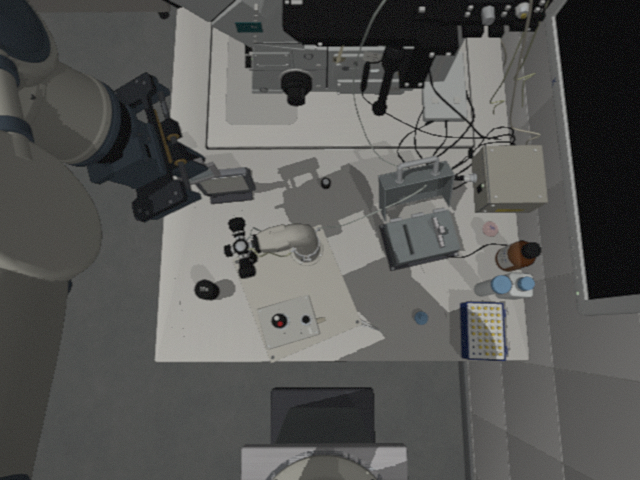

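>>> move_arm --force 30 --steps '[{"translation":[-0.0025,-0.0004,0],"delta_rot":[2.2,0,6],"gripper":0.96},{"translation":[-0.0025,-0.0004,0],"delta_rot":[4.3,0,11.9],"gripper":0.96},{"translation":[-0.0025,-0.0004,0],"delta_rot":[4.3,0,11.9],"gripper":0.96},{"translation":[0.006,-0.0004,0.0225],"delta_rot":[4.3,0,11.9],"gripper":0.96},{"translation":[0.014,-0.0004,0.045],"delta_rot":[4.3,0,11.9],"gripper":0.96},{"translation":[0.022,-0.0003,0.0675],"delta_rot":[4.3,0,11.9],"gripper":0.96},{"translation":[0.0305,-0.0003,0.09],"delta_rot":[4.3,0,11.9],"gripper":0.96},{"translation":[0.0386,-0.0003,0.1124],"delta_rot":[4.3,0,11.9],"gripper":0.96},{"translation":[0.0386,-0.0003,0.1124],"delta_rot":[4.3,0,11.9],"gripper":0.96},{"translation":[0.0386,-0.0003,0.1124],"delta_rot":[4.3,0,11.9],"gripper":0.96}]'

```text
t: 14.5
position: [0.611, 0.1901, 0.1747]
tcp_rot: [0.128, 0.658, 0.732, -0.117]
contact_force: [0.4, 0.2, -0.7]
finger_gap: 0.008
```

```bash
python3 - <<'E'
from h import *
s,p,R0=cur(); print(s["contact_force"].round(1),s["finger_gap"],p,s["joints"].round(2))
R=lean(PAN[2],-20)
g=loc(PAN,[-.042,.003,.055+.067])
go(tcp(g,R),R)
for n in ("wrist","scene","top"): cv2.imwrite(f"pics/{n}6.png",optics.get_image(n)[:,:,::-1])
crop("pics/scene6.png",215,70,345,210,4,"pics/s6c.png"); crop("pics/top6.png",150,120,290,260,4,"pics/t6c.png")
E
```

```text
[ 0.4  0.2 -0.7] 0.007960224482385068 [0.6109638  0.19013729 0.17469017] [ 0.38  0.63  1.3  -0.34  1.33  0.38]
target [0.611  0.1915 0.1145] trans mm [21.9  0.3 56.1] rot deg [0.  0.  0.5]
```

View pics/s6c.png

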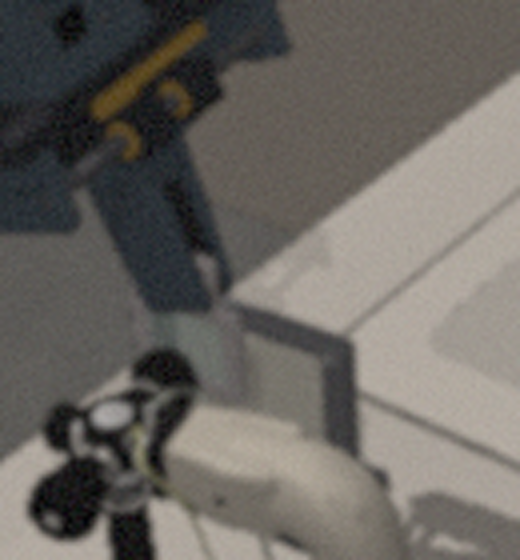

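View pics/wrist6.png

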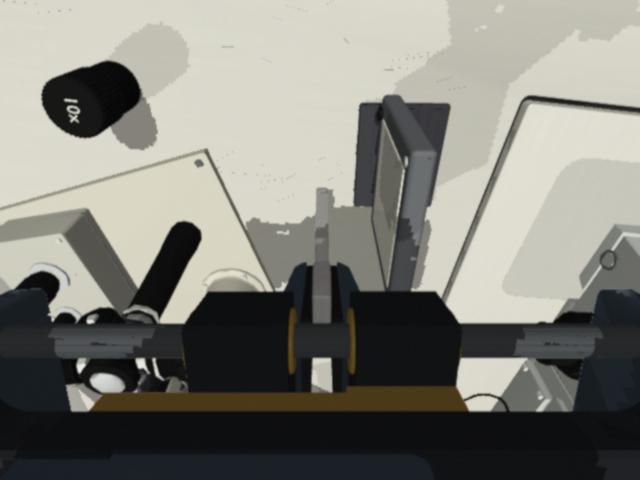

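View pics/t6c.png

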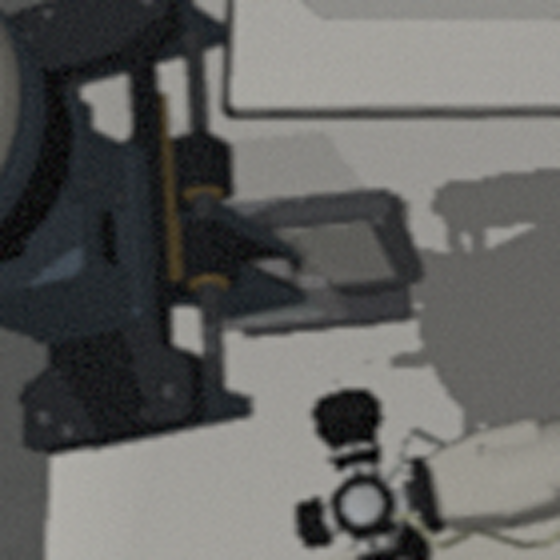

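```bash
python3 - <<'E'
from h import *
R=lean(PAN[2],-20)
g=loc(PAN,[-.038,.006,.055+.067]); go(tcp(g,R),R)
E
```

```text
target [0.6147 0.1949 0.1145] trans mm [24.4  4.1 55.2] rot deg [ 0.1 -0.   0.5]
```

>>> move_arm --force 30 --steps '[{"translation":[0.0055,0.004,0.006],"delta_rot":[0,0,0.3],"gripper":0.96},{"translation":[0.009,0.004,0.014],"delta_rot":[0,0,0.5],"gripper":0.96},{"translation":[0.012,0.004,0.022],"delta_rot":[0,0,0.5],"gripper":0.96},{"translation":[0.015,0.004,0.03],"delta_rot":[0,0,0.5],"gripper":0.96},{"translation":[0.018,0.004,0.038],"delta_rot":[0,0,0.5],"gripper":0.96},{"translation":[0.021,0.004,0.045],"delta_rot":[0,0,0.5],"gripper":0.96},{"translation":[0.023,0.004,0.051],"delta_rot":[0,0,0.5],"gripper":0.96},{"translation":[0.0244,0.004,0.0552],"delta_rot":[0,0,0.5],"gripper":0.96},{"translation":[0.0244,0.004,0.0552],"delta_rot":[0,0,0.5],"gripper":0.96},{"translation":[0.0244,0.004,0.0552],"delta_rot":[0,0,0.5],"gripper":0.96}]'

```text
t: 15.9
position: [0.6147, 0.1949, 0.1147]
tcp_rot: [0.129, 0.662, 0.729, -0.116]
contact_force: [1.0, 0.0, -0.9]
finger_gap: 0.008
```

```bash
python3 - <<'E'
from h import *
s,p,R0=cur(); print(s["contact_force"].round(1),s["ft_torque"].round(2),s["finger_gap"],p,abs(s["qvel"]).max())
# plate pose predicted from the grip (grip in box -> tool)
Rg=lean(BOX[2]+np.pi/2,-20)
q=[.019,.172,-.107,.979]
Pg=np.array([.5490,-.1703,.0677]); Rg=Ro.from_quat([-.107,.979,.019,.172])
plate0=loc(BOX,[0,.03,.008]); Rp0=Ro.from_euler('z',BOX[2])
T=Rg.inv().apply(plate0-Pg); Rp=R0*Rg.inv()*Rp0; pl=p+R0.apply(T); win=pl+Rp.apply([0,0,.025])
RP=Ro.from_euler('z',PAN[2]); print("win in field",RP.inv().apply(win-loc(PAN,[0,0,.075])).round(4),"plate y",RP.inv().apply(Rp.apply([0,1,0])).round(3),"z",Rp.apply([0,0,1]).round(3))
print("edges wrist", proj("wrist",[pl+Rp.apply(v) for v in ([-.03,0,0],[.03,0,0],[-.03,0,.05],[.03,0,.05])]).round(0).tolist(), "scene",proj("scene",[pl+Rp.apply(v) for v in ([-.03,0,0],[.03,0,0],[-.03,0,.05],[.03,0,.05])]).round(0).tolist(),"top",proj("top",[pl+Rp.apply(v) for v in ([-.03,0,0],[.03,0,0],[-.03,0,.05],[.03,0,.05])]).round(0).tolist())
for n in ("wrist","scene","top"): cv2.imwrite(f"pics/{n}7.png",optics.get_image(n)[:,:,::-1])
crop("pics/scene7.png",215,90,345,210,5,"pics/s7c.png"); crop("pics/top7.png",170,150,270,225,8,"pics/t7c.png")
E
```

```text
[ 1.   0.  -0.9] [ 0.17  0.11 -0.  ] 0.008019543571199215 [0.61467852 0.1949017  0.114741  ] 0.003560750592337763
win in field [-0.0378  0.0061  0.005 ] plate y [1.    0.001 0.001] z [-0.001  0.001  1.   ]
edges wrist [[323.0, 182.0], [323.0, 267.0], [324.0, 234.0], [324.0, 327.0]] scene [[252.0, 182.0], [277.0, 192.0], [250.0, 162.0], [275.0, 172.0]] top [[210.0, 208.0], [240.0, 205.0], [203.0, 200.0], [235.0, 197.0]]
```

View pics/s7c.png

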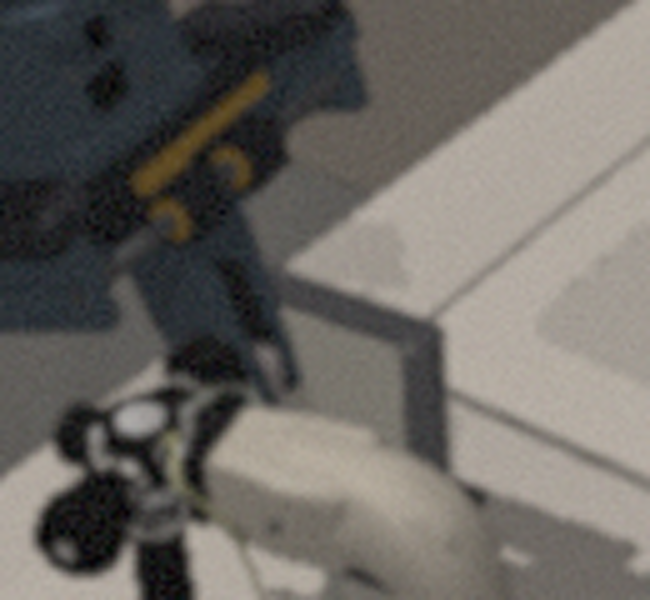

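View pics/wrist7.png

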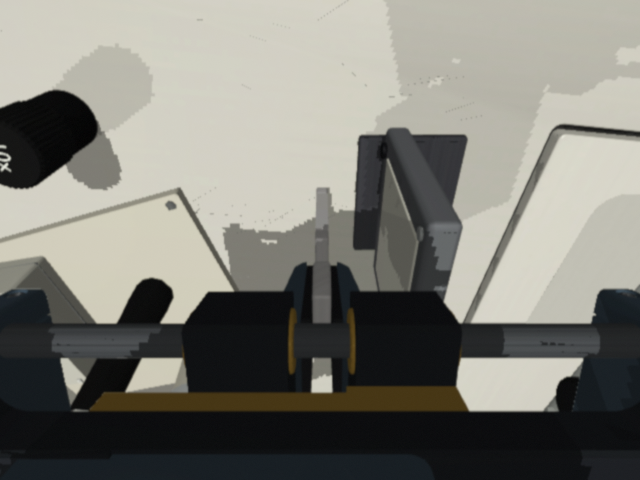

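View pics/t7c.png

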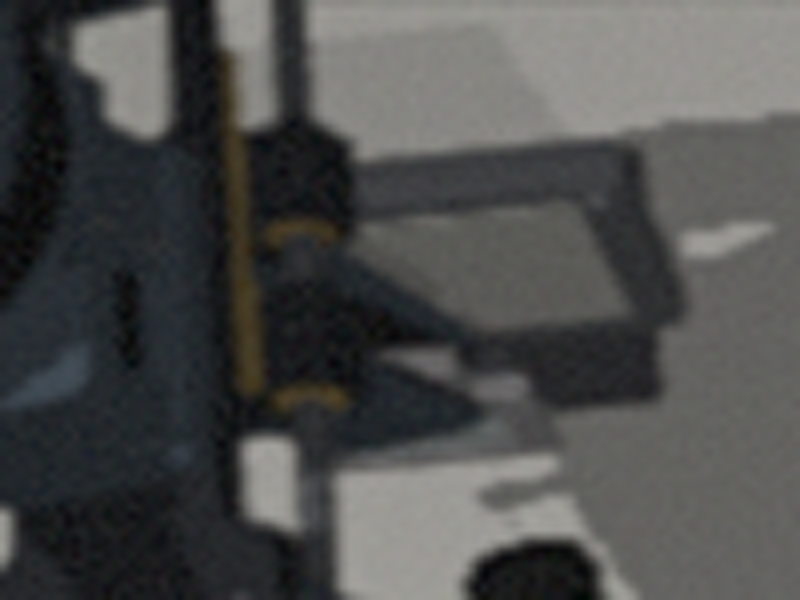

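View pics/scene7.png

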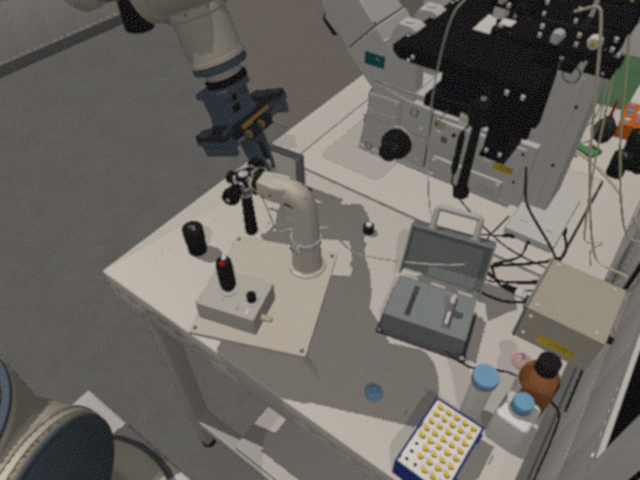

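```bash
python3 - <<'E'
from h import *
print(proj("wrist",[loc(PAN,v) for v in ([0,.055,.125],[0,-.055,.125],[.014,.055,.125],[.014,-.055,.125],[0,.055,.02])]).round(0).tolist())
s=r.sense(); print(s["t"],s["finger_gap"],s["contact_force"].round(1))
E
```

```text
[[429.0, 222.0], [394.0, 396.0], [467.0, 222.0], [421.0, 396.0], [387.0, 127.0]]
16.05 0.007765471871174871 [ 0.2 -0.6 -1.6]
```

```bash
python3 -c "
from rig import r
print(r.finish_job()); s=r.sense(); print(s['t'],s['finger_gap'],s['contact_force'])"
```

```text
the job is handed in; nothing more can be done
None
the job is handed in; nothing more can be done
```

I opened the cover by its bar, drew out the filter plate and handed the job in at about 16 s with the plate held upright in front of the light panel. No verdict was reported.

- **Cover:** I swung it to about 1.8 rad and let go. It fell back to its stop, and the last scene picture shows it standing open.
- **Filter plate:** I gripped the broad tab with the gripper leaning 20°, so its body would stay clear of the joystick knobs.
- **Final position:** worked out from the grip and the arm's pose, the window is about 38 mm in front of the field, 6 mm to the left of its centre and 5 mm above it. The plate stands square to the panel and upright to within about 0.002 rad.
- **Camera check:** the plate's visible edges and the panel's corner lie mostly within 1 to 5 pixels of where they should be. The panel's rear top corner was about 7 pixels off. The joystick hides most of the plate in the scene view, so the position rests mainly on the arm's pose.
- **Contact:** the outside force at the wrist was under 2 N, and the finger gap was 7.8 mm on the 8 mm tab. I saw no sign of the plate touching the panel.
- **The rest:** the blank plate looks seated and the small things look unmoved in the last pictures. I judged this by eye and did not measure it.

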